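Clamp a cardboard core with the guarded knob

TASK

Stand the wide, short cardboard core upright in the bay of the bench clamp, on the base plate between the jaw and the V rest, and let go of it. Then reach through the round guard opening, without leaning on the guard, and turn the sunken knob clockwise until the jaw holds the core firmly in the V with about 15 newtons; more than 30 would dent it. Move the jaw only with the knob, let go of the knob, and leave everything else on the bench where it is.

Things in the scene. Friction and masses are not known exactly. Their poses are not given: they have to be found in the camera images.
- clamp: Bench clamp, fixed; place and yaw vary. Base plate 130 (x) x 285 (y, from -135 to +150) x 12 mm; origin on its underside. On its -y half a grey housing 130 x 130 mm with the guard plate on top; the knob in it has a vertical axis at (0, -65) mm. On its +y half the open bay: a steel jaw that comes out of the housing towards +y, facing a V rest. Bay parts reach 59 mm above the bench.
- bay (a point): Point on top of the base plate (12 mm above the bench) in the bay, at (0, 66, 12) mm in the clamp's frame, same axes. The wanted core, standing upright with its foot centre here, is clear of jaw and V rest at the start, by 4 mm or more. Clamped, it ends 4 to 17 mm from here towards +y: the rest is adjustable along y and may be bolted anywhere within 8 mm; its place is not measured.
- guard: Aluminium guard plate 130 x 130 x 8 mm on the housing, top face 85 mm above the bench, with one round opening of 96 mm diameter concentric with the knob. Origin: centre of the plate's underside, on the knob's axis. Pushing on it with more than 10 N bends it.
- knob_grip (a point): Point on the axis of the recessed black bar knob at the bar's mid height, 55 mm above the bench, 30 mm below the guard's top face. It turns with the knob. The bar is 52 mm long (this point's x), 20 mm thick (y), 26 mm high: from 42 mm (top of a 58 mm disc under it) to 68 mm above the bench. Fully unscrewed the bar lies along the clamp's x; it starts 0.1 to 0.6 rad clockwise of that.
- jaw: Steel jaw, block 50 (x) x 30 (y) x 42 mm; origin at the foot of its pressing face, which looks to +y. Clockwise knob turning (3.4 rad at most) drives it 10 mm per rad towards the rest. The screw drags with 0.32 N m either way and stays where left; each newton of clamping adds 0.010 N m when tightening. The core is met 1.0 to 2.3 rad from the start; the V rest is sprung: then up to 60 N per rad.
- core: The wide, short cardboard core to be clamped: an upright round tube 50 mm outside diameter, 85 mm high, about 120 g, standing loose on the bench. Origin at the centre of its foot, z up.
- slim_core: The other cardboard core, not wanted: 36 mm diameter, 120 mm high, standing upright on the bench; the two cores swap places from start to start. Origin at the centre of its foot.
- tape_roll: Bystander: black tape roll lying flat, 110 mm diameter, 48 mm high; origin at the centre of its underside.
- phone: Bystander: phone lying flat, 150 x 72 x 8 mm; origin at the centre of its underside.
- cutter: Bystander: grey box cutter, 130 x 26 x 16 mm, lying; origin at the centre of its underside.
- marker: Bystander: black marker, 130 x 15 x 15 mm, lying along its x axis; origin at the centre of its underside.
- dispenser: Bystander: blue tape dispenser with a green tape roll, 190 x 75 mm, 143 mm high; origin at the centre of its underside.
- carton: Bystander: closed brown carton 120 x 160 x 90 mm; origin at the centre of its underside.

How it is judged:
On the way, in this order (a step that is already met when the one before it is completed fails the run):
1. the wide core stands upright in the bay, let go (x of core in the frame of bay between -0.015 and 0.015 m and y of core in the frame of bay between -0.012 and 0.012 m and z of core in the frame of bay between -0.005 and 0.005 m and angle between core's own z axis and vertical below 0.1 rad and contact force between core and the fingers below 0.3 N), for 0.2 s.
2. the jaw presses the core with more than 8 N (contact force between jaw and core above 8 N), for 0.2 s.
At the end, for the whole second after the job is handed in: The wide core stands upright (within 0.1 rad) on the base plate, at rest in the V (within 6 mm of the bay point sideways and 1 to 20 mm from it towards the rest, foot within 5 mm of the plate), and the jaw, left by itself, presses it against the rest with 8 to 25 N (x of core in the frame of bay between -0.006 and 0.006 m and y of core in the frame of bay between 0.001 and 0.02 m and z of core in the frame of bay between -0.005 and 0.005 m and angle between core's own z axis and vertical below 0.1 rad and contact force between jaw and core between 8 and 25 N and linear speed of core below 0.02 m/s); the robot touches nothing.
It fails at once if the core is clamped with more than 30 N (contact force between jaw and core above 30 N).
It fails at once if the guard plate is pushed with more than 10 N (contact force between guard and the fingers above 10 N or contact force between guard and the arm above 10 N or contact force between guard and core above 10 N).
It fails at once if the robot pushes the jaw itself with more than 8 N (contact force between jaw and the fingers above 8 N or contact force between jaw and the arm above 8 N).
It fails at once if another thing on the bench is moved by more than 30 mm (distance of any of slim_core, tape_roll, phone, cutter, marker, dispenser, carton from where it was at the start of the episode above 0.03 m).
It also fails if it takes over 72 s, if anything falls off the work surface, if the arm or the gripper's body presses on something with over 40 N, if the wrist force passes 120 N, or if a joint passes its speed limit or range.

ROBOT

A 6-joint arm with a two-finger parallel gripper is mounted at the origin on the work surface. World frame = base frame: x ahead of the robot, y to its left, z up, the work surface at z = 0. Lengths are in m, angles in rad, forces in N, time in s.
With the tool pointing down it reaches from about 0.35 to 0.775 m from the base axis. Payload 7.3 kg.
Tool frame: the origin (TCP) lies midway between the tips of the shut fingers; the grasp point (between the pads) lies 19 mm behind it; z points along the fingers, y is the line along which they close (so a half turn about z gives the same grasp; the last joint's range is limited). The gripper opens to 92 mm and grips with 3 to 60 N. Pads are 19 mm wide; open, the fingers measure 130 mm over their backs; the gripper's body (75 mm by 190 mm) begins 47 mm behind the grasp point.
Start: joints at [1.11, 0.342, 1.524, -0, 1.275, -0.146], TCP at [0.163, 0.499, 0.227] pointing down, gripper open.
Joint ranges: [-2.53, 2.53], [-0.77, 2.02], [0.04, 2.7], [-1, 4.14], [0.28, 2.66], [-3.11, 3.11]. Speed limits (rad/s): [2.57, 2.57, 3.14, 3.14, 3.14, 3.14].

INTERFACE

Orientations are given as a rotation vector (axis times angle).
In Python, from workcell import ctrl, fingers, optics, order gives the robot as it stands. The module is installed in compiled form; this text tells all that it offers. Calls block until the motion is done:
- ctrl.goto(position, orientation): joint-space move of the TCP to a pose.
- ctrl.move_straight(position, rot=None, max_speed=0.15, stop_force=None): straight line of the TCP; rot=None keeps the orientation; max_speed is the mean speed in m/s. With stop_force (N) it stops when the force on the tool has changed by that much, and returns True; else False.
- ctrl.move_j(angles): joint-space move.
- fingers.let_go() and fingers.clamp(squeeze=None): open the fingers fully, or close them until they stop; squeeze is the grip in N (None keeps the last).
- ctrl.wait(seconds).
- ctrl.ik(position, orientation): joint angles nearest the present ones, or None.
- optics.camera(name): name is "scene" or "top"; returns a dict with "pixels" (400x640x3 uint8, blue, green, red), "fx", "fy", "cx", "cy" (pixels), "pose" (4x4, takes a point from camera to world coordinates). Camera axes: x right, y down, z forward; pixel columns grow to the right and rows downward; lengths in m; the calibration is good to about 2 mm. A picture is of the moment at which its call begins. There is no depth.
A pose or a line that the arm cannot do raises ctrl.PlanningError and nothing moves.
- order.sign_off(): hands the job in; it is judged then, once.
Readings, each from a call of its own:
- ctrl.current_clock(): time.
- ctrl.current_q(): joint angles.
- ctrl.current_qd(): joint speeds.
- ctrl.current_effort(): joint torques, N m.
- ctrl.current_position(): TCP position.
- ctrl.current_ee_rot(): TCP orientation.
- ctrl.current_force(): force on the tool from outside, world axes, zero at the start.
- ctrl.current_torque(): the same for the moment, N m.
- ctrl.current_width(): finger opening in m.
- ctrl.current_grip_force(): force on a finger pad.
Only numpy, scipy, OpenCV 4.12 (cv2) and the standard library are available. Lean on these libraries where they do the work, as an engineer would, in place of code of your own. Each camera call takes 0.05 s, during which the arm holds its last target. There are 200 camera calls.

## Working session

There is one attempt and no reset: what is moved stays moved. The work goes in short steps, each a Python script; the robot and the scene stay as the last script left them, time stands still between calls to the robot, and variables do not carry over. Pictures are saved under pics/ and viewed, at most 10 in all, crops included, and the job is handed in when it is done.

```bash
mkdir -p pics
python3 - <<'E'
from workcell import ctrl, fingers, optics, order
import cv2,numpy as np
np.set_printoptions(precision=4,suppress=True)
for n in("scene","top"):
    c=optics.camera(n);cv2.imwrite(f"pics/{n}0.png",c["pixels"]);print(n,c["fx"],c["fy"],c["cx"],c["cy"]);print(c["pose"])
print(ctrl.current_clock(),ctrl.current_ee_rot(),ctrl.current_width())
E
```

```text
scene 515.2409954376616 515.2409954376616 319.5559403511863 200.9422380363258
[[-0.1669  0.6488 -0.7425  1.5248]
 [ 0.986   0.1057 -0.1293  0.1917]
 [-0.0054 -0.7536 -0.6573  0.9336]
 [ 0.      0.      0.      1.    ]]
top 368.2778747137839 368.2778747137839 313.0491269711422 200.21433903344413
[[ 0.0082 -0.9988  0.0478  0.5244]
 [-0.9999 -0.0086 -0.008   0.0095]
 [ 0.0084 -0.0477 -0.9988  1.1417]
 [ 0.      0.      0.      1.    ]]
0.1 [-0.4923 -3.1024  0.002 ] 0.09219102426144335
```

View pics/scene0.png

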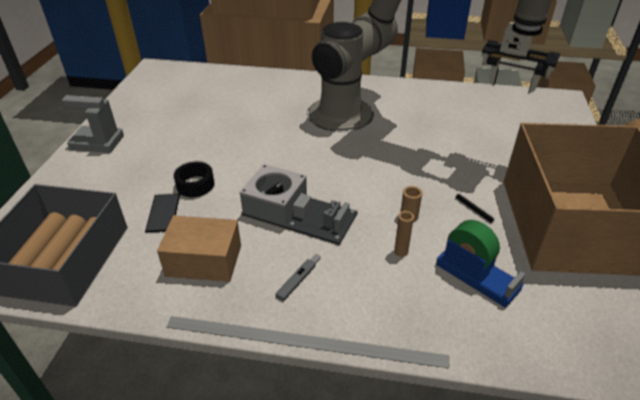

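View pics/top0.png

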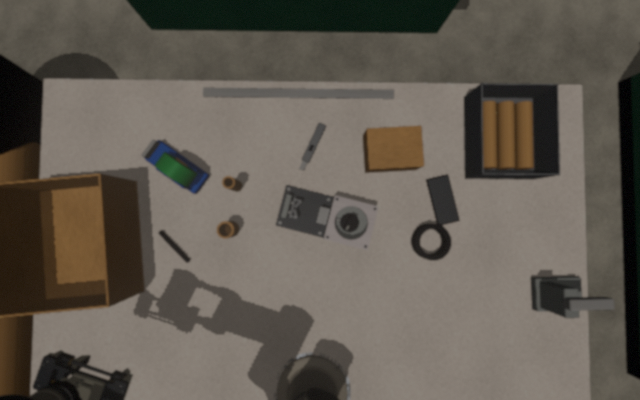

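The scene view shows the clamp at about (300,205), with the wide core at (411,203) and the slim one at (404,235). In the top view the clamp's opening is at (351,222), its bay is at (305,210), and the cores are at (228,229) wide and (232,183) slim. Next I'll enlarge both crops.

Run:
```python
import cv2,numpy as np
a=cv2.imread("pics/top0.png")[165:255,205:385]
cv2.imwrite("pics/t1.png",cv2.convertScaleAbs(cv2.resize(a,(792,396),interpolation=cv2.INTER_CUBIC),alpha=1.5))
a=cv2.imread("pics/scene0.png")[155:265,230:430]
cv2.imwrite("pics/s1.png",cv2.convertScaleAbs(cv2.resize(a,(800,440),interpolation=cv2.INTER_CUBIC),alpha=1.5))
```

```text
(no output)
```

View pics/t1.png

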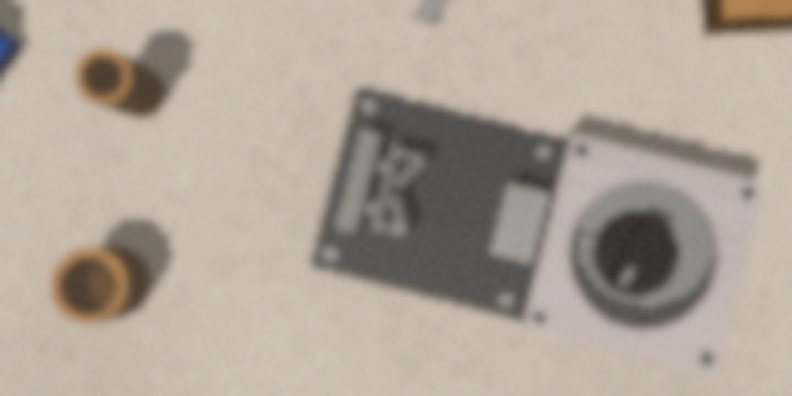

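View pics/s1.png

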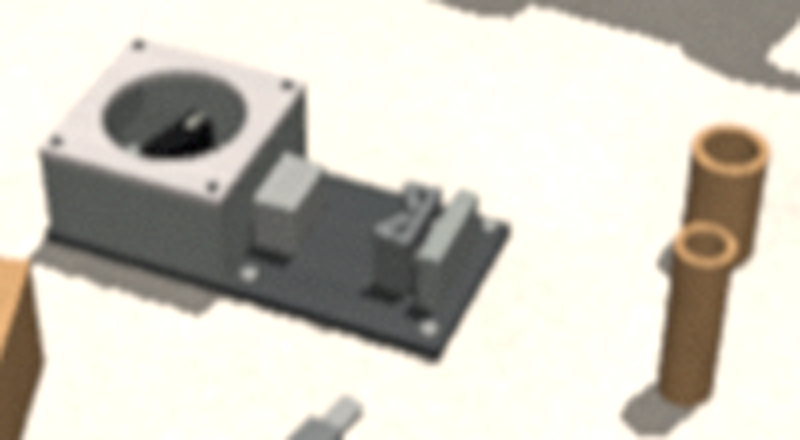

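The crops give good reference points: the clamp's plate corners, guard corners and opening rim, and the core's rim centres. I'll fit the clamp pose and both cores from the two views, then rectify the knob region to get its angle.

```bash
cat > h.py <<'E'
import numpy as np, cv2
from scipy.optimize import least_squares
from scipy.spatial.transform import Rotation as R
from workcell import ctrl, fingers, optics, order
np.set_printoptions(precision=4,suppress=True)
def proj(c,P):
    T=np.linalg.inv(c["pose"]); p=(T[:3,:3]@np.atleast_2d(P).T).T+T[:3,3]
    return np.c_[c["fx"]*p[:,0]/p[:,2]+c["cx"], c["fy"]*p[:,1]/p[:,2]+c["cy"]]
def clamp2w(cl,P):
    P=np.atleast_2d(P); a=cl[2]; c,s=np.cos(a),np.sin(a)
    return np.c_[cl[0]+c*P[:,0]-s*P[:,1], cl[1]+s*P[:,0]+c*P[:,1], P[:,2]]
def rot(psi):
    "tool down, tool y axis (closing line) at world yaw psi"
    y=np.array([np.cos(psi),np.sin(psi),0]); z=np.array([0,0,-1.]); 
    return R.from_matrix(np.c_[np.cross(y,z),y,z]).as_rotvec()
E
cat > m.py <<'E'
from h import *
t,s=optics.camera("top"),optics.camera("scene")
fT=lambda p:(np.array(p)+.5)/4.4-.5+[205,165]
fS=lambda p:(np.array(p)+.5)/4-.5+[230,155]
C=1e-3*np.array
A=[([65,150,12],(360,88),0),([-65,150,12],(315,265),0),([65,0,85],(571,128),0),([65,-130,85],(757,172),0),([-65,0,85],(525,322),0),([0,-65,85],(644.5,253.5),0),
([65,150,12],(437,352),1),([-65,150,12],(510,230),1),([-65,0,85],(304,85),1),([65,0,85],(217,198),1),([65,-130,85],(40,150),1),([-65,-130,85],(135,40),1),([0,-65,85],(175,113),1)]
def res(x):
    r=[]
    for P,u,k in A:
        q=proj((t,s)[k],clamp2w(x,np.array(P)*1e-3))[0]; r.append(q-(fT(u),fS(u))[k])
    return np.ravel(r)
f=least_squares(res,[.5,-.05,-.2],loss="soft_l1"); print("clamp",f.x);print(f.fun.reshape(-1,2).T)
for n,z,a,b in(("core",.085,(91,285),(731,150)),("slim",.12,(105,77),(707,246))):
    for w in((1,1),(1,0),(0,1)):
        g=least_squares(lambda x:np.r_[w[0]*(proj(t,[*x,z])[0]-fT(a)),w[1]*(proj(s,[*x,z])[0]-fS(b))],[.5,.2]);print(n,g.x)
np.save("cl.npy",f.x)
# rectify knob plane z=.068, clamp frame, x up, y left ; 110 mm square, 4 px/mm
out=[]
for c in(t,s):
    gu,gv=np.meshgrid(np.arange(400),np.arange(400))
    P=np.c_[(200-gv.ravel())/4e3,-.065+(200-gu.ravel())/4e3,np.full(gu.size,.068)]
    q=proj(c,clamp2w(f.x,P)).astype(np.float32).reshape(400,400,2)
    out.append(cv2.convertScaleAbs(cv2.remap(c["pixels"],q,None,cv2.INTER_CUBIC),alpha=2.))
for o in out: cv2.circle(o,(200,200),3,(0,0,255),-1)
cv2.imwrite("pics/k.png",np.hstack(out))
E
python3 m.py
```

```text
Traceback (most recent call last):
  File "m.py", line 5, in <module>
    C=1e-3*np.array
      ~~~~^~~~~~~~~
TypeError: unsupported operand type(s) for *: 'float' and 'builtin_function_or_method'
```

```bash
sed -i '/^C=/d' m.py; python3 m.py
```

```text
clamp [ 0.5312 -0.0448 -0.24  ]
[[-0.8716 -1.2391  0.0278  1.5913 -0.56   -0.2043  0.6127  0.3954  0.0684
   0.1174 -1.141  -0.8979 -0.656 ]
 [-1.379  -0.5554 -0.0408  1.0701 -0.1552 -1.065  -0.408  -2.1078 -0.9968
   0.5582 -0.5828 -1.2214  0.1789]]
core [0.4911 0.2521]
core [0.4894 0.251 ]
core [0.4944 0.2528]
slim [0.6235 0.2384]
slim [0.6216 0.2368]
slim [0.6262 0.2394]
```

View pics/k.png

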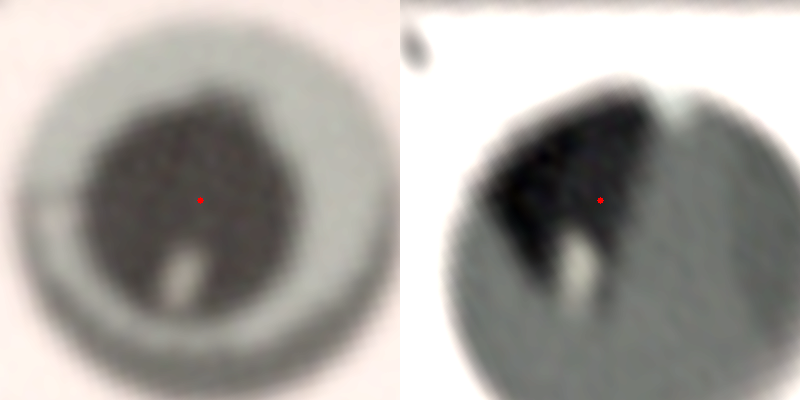

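The rectified knob view shows a pale pointer on the bar's lower end at (183,278) left and (575,270) right. That puts the bar roughly 0.3 rad clockwise of the clamp's x axis. The core is near (0.491, 0.252). In one script I'll refine the guard centre by segmentation and grasp the core twice, at crossed angles, to centre it.

```bash
cat >> h.py <<'E'
def unproj(c,uv,z):
    d=c["pose"][:3,:3]@np.array([(uv[0]-c["cx"])/c["fx"],(uv[1]-c["cy"])/c["fy"],1]); o=c["pose"][:3,3]
    return o+d*(z-o[2])/d[2]
def down(p,psi):
    "ik, choosing the half-turn with the smaller last joint"
    c=[(abs(q[5]),r) for r in (rot(psi),rot(psi+np.pi)) if (q:=ctrl.ik(p,r)) is not None]
    return min(c,key=lambda a:a[0])[1]
E
python3 - <<'E'
from h import *
for n,(u0,v0,u1,v1) in(("top",(315,180,390,255)),("scene",(232,155,312,215))):
    c=optics.camera(n); im=c["pixels"][v0:v1,u0:u1]; hsv=cv2.cvtColor(im,cv2.COLOR_BGR2HSV)
    # bench is warmer (b<r); guard is neutral/pinkish
    d=cv2.resize(im,None,fx=4,fy=4,interpolation=cv2.INTER_CUBIC).astype(int)
    print(n,"bench",im[2,2],im[-2,2],"guard",[c["pixels"][int(v),int(u)] for u,v in (proj(c,clamp2w(np.load("cl.npy"),[[.055,-.03,.085],[-.05,-.11,.085]])))])
core=[.491,.252]; cl=np.load("cl.npy"); psi=cl[2]
r=down([*core,.2],psi+np.pi/2)
ctrl.goto([*core,.2],r); ctrl.move_straight([*core,.05],max_speed=.12,stop_force=8)
fingers.clamp(8); print(ctrl.current_width(),ctrl.current_clock())
fingers.let_go()
ctrl.move_straight([*core,.10]); r=down([*core,.1],psi); ctrl.goto([*core,.10],r)
ctrl.move_straight([*core,.05],max_speed=.12,stop_force=8)
fingers.clamp(12); print(ctrl.current_width(),ctrl.current_position(),ctrl.current_q(),ctrl.current_clock())
E
```

```text
top bench [117 126 134] [117 126 134] guard [array([115, 117, 125], dtype=uint8), array([119, 122, 130], dtype=uint8)]
scene bench [164 175 183] [161 172 180] guard [array([146, 150, 156], dtype=uint8), array([146, 150, 157], dtype=uint8)]
0.049756776639736607 4.0583
0.049522241919235266 [0.4908 0.252  0.05  ] [0.3354 0.5894 1.6642 0.0001 0.8884 0.5753] 8.0833
```

Run:
```python
from h import *
cl=np.load("cl.npy"); b=clamp2w(cl,[0,.066,.012])[0]; p=ctrl.current_position(); print(b)
ctrl.move_straight([*p[:2],.17],max_speed=.2)
r=ctrl.current_ee_rot()
ctrl.move_straight([*b[:2],.17],max_speed=.2)
ctrl.move_straight([*b[:2],.085],max_speed=.12,stop_force=6)
hit=ctrl.move_straight([*b[:2],.059],max_speed=.02,stop_force=4)
print(hit,ctrl.current_position(),ctrl.current_force(),ctrl.current_torque(),ctrl.current_clock())
c=optics.camera("scene");u,v=proj(c,b)[0].astype(int)
cv2.imwrite("pics/place.png",cv2.convertScaleAbs(cv2.resize(c["pixels"][v-60:v+45,u-80:u+60],None,fx=5,fy=5,interpolation=cv2.INTER_CUBIC),alpha=1.4)); print(u,v)
```

```text
[0.5469 0.0193 0.012 ]
True [0.5465 0.0194 0.0617] [0.54   0.0595 4.674 ] [-0.0704  0.1328  0.0185] 12.0917
318 216
```

View pics/place.png

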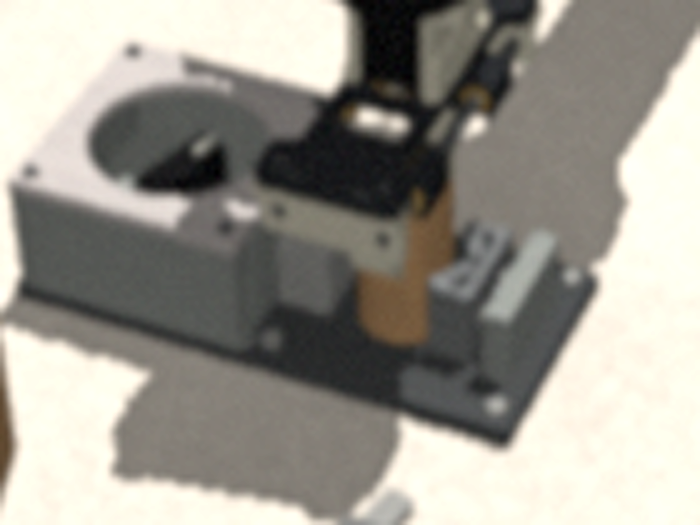

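The core has its foot on the plate at about (393,330) in this crop, between the jaw at (315,270) and the V rest at (470,280). Contact came at TCP z = 61.7 mm, which matches the foot sitting on the plate. I'll release it, back off and look again.

Run:
```python
from h import *
fingers.let_go(); p=ctrl.current_position()
ctrl.move_straight([*p[:2],.17],max_speed=.15)
fingers.clamp(10)
ctrl.goto([.40,.22,.2],ctrl.current_ee_rot()); print(p,ctrl.current_clock(),ctrl.current_q())
out=[]
for n in("top","scene"):
    c=optics.camera(n); cv2.imwrite(f"pics/{n}2.png",c["pixels"])
    cl=np.load("cl.npy"); u,v=proj(c,clamp2w(cl,[0,.005,.05]))[0].astype(int); print(n,u,v)
    out.append(cv2.convertScaleAbs(cv2.resize(c["pixels"][v-40:v+40,u-65:u+65],None,fx=6,fy=6,interpolation=cv2.INTER_CUBIC)[:300] if 0 else cv2.resize(c["pixels"][v-30 if n=="top" else v-35:v+30 if n=="top" else v+35,u-65:u+65],None,fx=6 if 0 else 4.6,fy=4.6,interpolation=cv2.INTER_CUBIC),alpha=1.6 if n=="top" else 1.3))
o=np.vstack(out); print(o.shape); cv2.imwrite("pics/rel.png",o)
```

```text
[0.546  0.0194 0.061 ] 16.275 [0.3327 0.2448 1.7419 0.0008 1.1568 0.5727]
top 326 215
scene 297 200
(598, 598, 3)
```

View pics/rel.png

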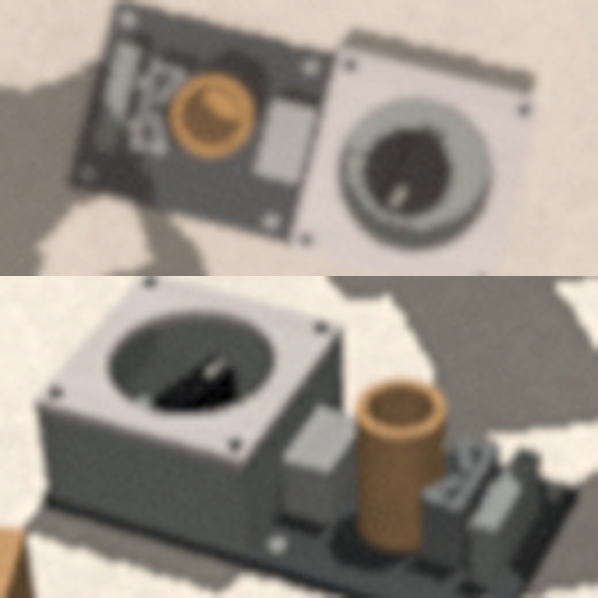

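The core stands clear of both jaw and rest, with its rim centre at (213,115) in the top view and (402,409) in the scene view. The opening centre is at (416,172) and (190,362), and the guard screws give the same centre. The core's release point is known in the robot frame, so I can use it to remove the camera bias.

Run:
```python
from h import *
core=np.array([.5463,.0194])
D={"top":((261,185),0,(213,115),(416,172),[(350,64),(524,110),(306,239),(482,275)]),
"scene":((232,165),276,(402.5,409),(190.5,362.5),[(235,445),(55,392),(320,327),(150,283)])} # screws: +x+0, +x-130, -x0, -x-130
for n,(o,dy,cr,op,sc) in D.items():
    c=optics.camera(n); f=lambda p,z:unproj(c,(np.array(p)-[0,dy]+.5)/4.6-.5+o,z)[:2]
    k=f(cr,.097); h=f(op,.085); S=np.array([f(s,.085) for s in sc])
    b=core-k; e=(S[0]-S[1]+S[2]-S[3]); x=(S[0]-S[2]+S[1]-S[3])
    print(n,"core",k,"bias",b,"opening corr",h+b,"screws corr",S.mean(0)+b,"yaw",np.arctan2(-e[0],e[1]),np.arctan2(x[1],x[0]),"pitch",np.linalg.norm(e)/2,np.linalg.norm(x)/2)
    d=core-(h+b); print(" core-axis dist",np.linalg.norm(d),"yaw from",np.arctan2(-d[0],d[1]))
print(clamp2w(np.load("cl.npy"),[0,-.065,.055]))
```

```text
top core [0.5476 0.0184] bias [-0.0013  0.001 ] opening corr [ 0.5121 -0.1073] screws corr [ 0.5122 -0.107 ] yaw -0.22184329866929028 -0.24469514806817663 pitch 0.11199063524515897 0.10925184316177314
 core-axis dist 0.13125513109550943 yaw from -0.26355359224918984
scene core [0.552  0.0212] bias [-0.0057 -0.0018] opening corr [ 0.5114 -0.1086] screws corr [ 0.5091 -0.1093] yaw -0.2394488637987141 -0.24275551216780333 pitch 0.11151813236503334 0.11096715776785546
 core-axis dist 0.13266196168772343 yaw from -0.26598273044044046
[[ 0.5158 -0.1079  0.055 ]]
```

```bash
cat >> h.py <<'E'
A=np.array([.5118,-.1079]); YAW=-.24
def pose(th,u,v,z,k=0):
    "tool beside the bar whose +u end has world yaw th; k=1: use the opposite bar end"
    t=th+k*np.pi; e=np.array([np.cos(t),np.sin(t)]); n=np.array([-e[1],e[0]])
    return np.r_[A+u*e+v*n,z]
E
python3 - <<'E'
from h import *
for k in(0,1):
  for h in(0,1):
    for d in(0,-1.4,-2.8):
        th=YAW-.3+d; q=ctrl.ik(pose(th,.004,.024,.047,k),rot(th+h*np.pi)); print(k,h,d,q)
p=ctrl.current_position();c=optics.camera("scene");u,v=proj(c,p)[0].astype(int)
cv2.imwrite("pics/grip.png",cv2.convertScaleAbs(cv2.resize(c["pixels"][max(v-65,0):v+15,u-50:u+50],None,fx=6,fy=6,interpolation=cv2.INTER_CUBIC),alpha=2));print(u,v)
E
```

```text
0 0 0 [-0.3111  0.5704  1.715   0.      0.8562  0.2289]
0 0 -1.4 [-0.3624  0.5858  1.6831 -0.      0.8727  1.5776]
0 0 -2.8 [-0.4015  0.5494  1.7583 -0.      0.8339  2.9385]
0 1 0 [-0.3111  0.5704  1.715   0.      0.8562 -2.9127]
0 1 -1.4 [-0.3624  0.5858  1.6831 -0.      0.8727 -1.564 ]
0 1 -2.8 [-0.4015  0.5494  1.7583 -0.      0.8339 -0.2031]
1 0 0 [-0.3994  0.5385  1.7806  0.      0.8224  0.1406]
1 0 -1.4 [-0.3456  0.5225  1.8135 -0.      0.8056  1.5944]
1 0 -2.8 [-0.3076  0.5598  1.737  -0.      0.8449  3.0324]
1 1 0 [-0.3994  0.5385  1.7806  0.      0.8224 -3.001 ]
1 1 -1.4 [-0.3456  0.5225  1.8135 -0.      0.8056 -1.5471]
1 1 -2.8 [-0.3076  0.5598  1.737  -0.      0.8449 -0.1092]
405 132
```

View pics/grip.png

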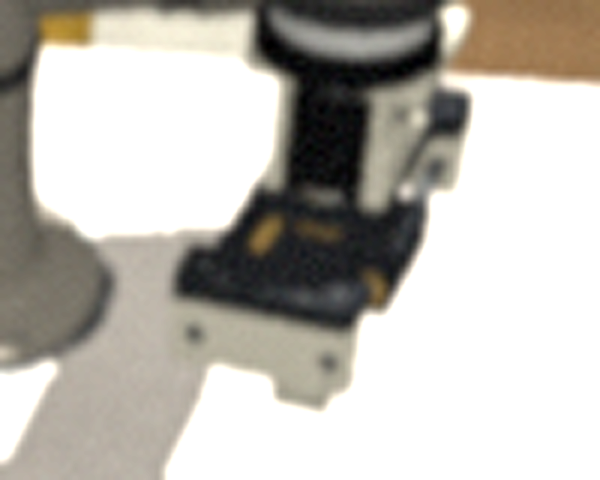

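The shut fingers show as a narrow tip about 20 mm wide at (300,390), below the wider body, so they fit through the opening beside the bar. I'll enter there and feel for the bar's side.

Run:
```python
from h import *
th=YAW-.3; r=rot(th)
ctrl.goto(pose(th,.004,.024,.15),r)
ctrl.move_straight(pose(th,.004,.024,.095),max_speed=.12)
h1=ctrl.move_straight(pose(th,.004,.024,.048),max_speed=.05,stop_force=3)
f0=ctrl.current_force();m0=ctrl.current_torque();print(h1,ctrl.current_position(),f0,m0,ctrl.current_clock())
if not h1:
    h2=ctrl.move_straight(pose(th,.004,.014,.048),max_speed=.01,stop_force=3)
    p=ctrl.current_position(); e=np.array([np.cos(th),np.sin(th)]);n=np.array([-e[1],e[0]])
    print(h2,"u,v",(p[:2]-A)@e,(p[:2]-A)@n,ctrl.current_force()-f0,ctrl.current_torque()-m0,ctrl.current_clock())
```

```text
False [ 0.5278 -0.0894  0.0483] [-0.5389  0.1767  0.096 ] [-0.0888  0.0579 -0.0196] 19.5
True u,v 0.003928276488956513 0.021348894580077566 [1.4545 1.1282 1.1877] [ 0.1994 -0.1934  0.0508] 19.9917
```

```bash
cat >> h.py <<'E'
def step(th,u=.004,v=.0205,sp=.03):
    ctrl.move_straight(pose(th,u,v,.048),rot(th),max_speed=sp)
    p=ctrl.current_position(); F=ctrl.current_force()-[-.54,.18,.1]; M=ctrl.current_torque()[2]+.02
    d=p[:2]-A; return d[0]*F[1]-d[1]*F[0]+M, F, M
E
python3 - <<'E'
from h import *
th0=YAW-.3; base=[]
for i in range(1,16):
    th=th0-.1*i; t,F,M=step(th); print(i,round(t,3),F,round(M,3),round(ctrl.current_clock(),2))
    if 4<=i<=9: base.append(t)
    if i>9 and abs(t)>abs(np.median(base))+.05: break
    if np.linalg.norm(F)>40: break
print(th, np.median(base))
E
```

```text
1 0.146 [3.5632 7.3101 0.1477] 0.086 20.24
2 0.222 [ 4.8045 10.0589  0.4088] 0.118 20.49
3 0.251 [ 6.0342 11.2742  0.1746] 0.119 20.74
4 0.296 [ 6.3749 11.4383 -0.4718] 0.139 20.99
5 0.296 [ 7.0518 11.4048 -0.7537] 0.122 21.24
6 0.323 [ 7.1695 11.3322 -1.3321] 0.127 21.49
7 0.273 [ 8.3282 10.603  -2.9367] 0.077 21.74
8 0.298 [ 8.6586  9.3814 -3.0943] 0.107 21.99
9 0.284 [ 9.1823  9.5511 -4.1822] 0.067 22.24
10 0.305 [ 9.8243  8.9619 -3.9938] 0.079 22.49
11 0.326 [10.1941  7.6947 -3.5161] 0.106 22.74
12 0.302 [11.4451  6.9839 -4.6259] 0.069 22.99
13 0.361 [11.7371  5.8197 -4.1593] 0.129 23.24
-1.84 0.29596970476391793
```

Run:
```python
from h import *
th=-1.84
def avg():
    T=[]
    for _ in range(8):
        p=ctrl.current_position();F=ctrl.current_force()-[-.54,.18,.1];M=ctrl.current_torque()[2]+.02;d=p[:2]-A
        T.append((d[0]*F[1]-d[1]*F[0]+M, np.hypot(*F[:2]))); ctrl.wait(.02)
    return np.mean(T,0), np.std(T,0)[0]
base=None
for i in range(12):
    th-=.04; t,_,_=step(th); a,s=avg(); q=ctrl.current_position(); d=q[:2]-A
    print(round(th,2),round(t,3),a,round(s,3),"pos ang",round(np.arctan2(d[1],d[0]),3),round(ctrl.current_clock(),2))
    if a[0]>.38: break
```

```text
-1.88 0.323 [ 0.3329 13.8484] 0.038 pos ang -0.411 23.62
-1.92 0.349 [ 0.3398 14.3564] 0.032 pos ang -0.449 24.01
-1.96 0.389 [ 0.3348 14.1805] 0.045 pos ang -0.487 24.39
-2.0 0.334 [ 0.32   14.1989] 0.023 pos ang -0.524 24.77
-2.04 0.323 [ 0.3462 14.0445] 0.035 pos ang -0.561 25.16
-2.08 0.328 [ 0.3569 14.5299] 0.034 pos ang -0.6 25.54
-2.12 0.33 [ 0.327  14.0343] 0.03 pos ang -0.638 25.93
-2.16 0.331 [ 0.3269 14.134 ] 0.02 pos ang -0.674 26.31
-2.2 0.357 [ 0.3526 14.4388] 0.008 pos ang -0.709 26.69
-2.24 0.376 [ 0.3804 14.9658] 0.026 pos ang -0.741 27.07
```

Run:
```python
from h import *
th=-2.24
def avg():
    T=[]
    for _ in range(10):
        p=ctrl.current_position();F=ctrl.current_force()-[-.54,.18,.1];M=ctrl.current_torque()[2]+.02;d=p[:2]-A
        T.append((d[0]*F[1]-d[1]*F[0]+M, np.hypot(*F[:2]))); ctrl.wait(.02)
    return np.mean(T,0), np.std(T,0)[0]
for i in range(8):
    th-=.03; step(th); a,s=avg(); d=ctrl.current_position()[:2]-A
    print(round(th,2),a,round(s,3),"pos ang",round(np.arctan2(d[1],d[0]),3),round(ctrl.current_clock(),2))
    if a[0]>.465: break
```

```text
-2.27 [ 0.3856 15.4307] 0.026 pos ang -0.766 27.49
-2.3 [ 0.3934 16.0694] 0.035 pos ang -0.789 27.91
-2.33 [ 0.3968 16.4458] 0.03 pos ang -0.813 28.32
-2.36 [ 0.426  17.0124] 0.019 pos ang -0.837 28.74
-2.39 [ 0.4156 17.4541] 0.029 pos ang -0.86 29.16
-2.42 [ 0.4419 17.957 ] 0.02 pos ang -0.883 29.57
-2.45 [ 0.4312 18.5956] 0.02 pos ang -0.906 29.99
-2.48 [ 0.4463 19.0291] 0.03 pos ang -0.93 30.41
```

F rose smoothly from 14.1 to 19.0 N over 0.24 rad of measured rotation, which puts the clamping force at about 12–14 N. I'll take one more small step, then back off, withdraw and check.

Run:
```python
from h import *
th=-2.51; print(step(th))
for b in (.05,.12): ctrl.move_straight(pose(th+b,.004,.0205,.048),rot(th+b),max_speed=.03)
th+=.12; ctrl.move_straight(pose(th,.002,.0225,.048),max_speed=.03)
print(ctrl.current_force(),ctrl.current_torque())
ctrl.move_straight(pose(th,.002,.0225,.15),max_speed=.1)
ctrl.goto([.40,-.25,.25],ctrl.current_ee_rot()); ctrl.wait(.3)
print(ctrl.current_force(),ctrl.current_clock())
c=optics.camera("scene");u,v=proj(c,clamp2w([.5276,-.0448,-.24],[0,.005,.05]))[0].astype(int)
cv2.imwrite("pics/end.png",cv2.convertScaleAbs(cv2.resize(c["pixels"][v-50:v+50,u-65:u+65],None,fx=5,fy=5,interpolation=cv2.INTER_CUBIC),alpha=1.3))
```

```text
(np.float64(0.46326738357265507), array([ 18.8395,  -4.4987, -10.2772]), np.float64(0.1291367422551997))
[ 5.4205 -3.0273 -0.3089] [-0.4824 -0.756   0.0943]
[ 0.3562  0.1589 -0.2488] 33.7
```

View pics/end.png

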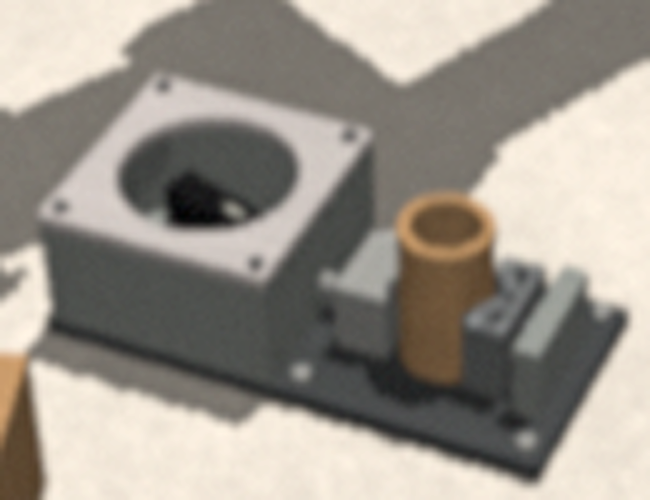

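The core stands upright, held between the jaw at (365,290) and the V at (500,310). The arm is clear and the tool force reads near zero, so I'm handing in.

```bash
python3 -c "
from workcell import order
print(order.sign_off())"
```

```text
the job is handed in; nothing more can be done
None
```

The job is handed in: the wide core stands upright in the V, clamped with an estimated 13–14 N (inferred from the knob torque, not measured directly), with the knob released, the arm clear and about 34 of the 72 s used; no verdict was returned.

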